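Fetch a roll from under the cooling rack's top tier with the tongs

TASK

Pick up the kitchen tongs by their grey grips, reach in under the top tier of the cooling rack, close the tongs on the single bread roll lying on the lower tier and draw it out. Finish while still holding it: the roll clamped in the tongs' jaws only, clear of the rack and at least 12 cm above the worktop. Do not touch the roll with the gripper, do not drop it, and leave the two rolls on top and everything else where they are.

Things in the scene. Friction and masses are not known exactly. Their poses are not given: they have to be found in the camera images.
- tongs_grip (a point): Middle of the tongs' two grey grips, half-way up (14 mm above the underside). +x points along the tongs to the jaws, z up. Each grip: 60 mm long (x -30 to +30), 28 mm high; outer faces, tongs open, 57 mm apart here, spreading 5 degrees each to the front (62 mm at the front end). Pivot 110 mm behind; jaw middle 140 mm ahead. The frame is fixed to the left (+y) arm and turns with it.
- tongs_jaw (a joint): How far the tongs are squeezed, rad: 0 = open (at the stop), about 0.17 = closed on the roll (jaws 44 mm apart, grips parallel, 38 mm over the outer faces), 0.33 = shut. A spring opens them: about 5 N on the grips starts them closing, 7 to 8 N holds them at the roll's width; a grip of 25 N leaves some 7 N at the jaws.
- roll_mid (a point): Centre of the bread roll on the lower tier: round, crusty, 44 mm across (sides upright 7 to 24 mm above its underside), 38 mm high, 30 to 55 g; this point 19 mm above its underside. It stands loose on the lower tier, within 42 mm of the rack's middle, under the top tier.
- rack: Fixed two-tier wire cooling rack; origin on the worktop under its middle, z up, -x the open front. 130 mm deep (x), 190 wide (y). Lower tier: bar tops at 22 mm. Upper tier: underside 95 mm, top 100 mm. 6 mm legs at the corners, all sides open. Only the tongs reach in, from the front; the gripper stays outside. Bars run front to back.
- top_roll_1: A like bread roll on the upper tier, right rear seen from the front; origin at its underside. To be left alone.
- top_roll_2: A like bread roll on the upper tier, left rear seen from the front; origin at its underside. To be left alone.
- honey: Honey jar with dark lid, 65 x 65 x 86 mm, behind and left of the rack; origin at its underside. To be left alone.
- eggcup: White egg cup, 49 x 49 x 60 mm, near the front edge at the right; origin at its underside. To be left alone.
- spreader: Wooden butter spreader lying flat, 151 x 26 x 9 mm, near the front edge; origin at its underside. To be left alone.
- mug: White mug, 82 x 114 x 91 mm, on the left; origin at its underside. To be left alone.
- timer: Egg timer, 62 x 62 x 42 mm, on the left near the front edge; origin at its underside. To be left alone.
- roll: The same roll as a body; origin at the centre of its underside, 19 mm below roll_mid. 44 mm across, 38 mm high.
- tongs: The steel kitchen tongs, 125 g, lying flat, 28 mm high, arms side by side; origin at the underside below tongs_grip, same axes. Pivot barrel 22 mm across, wire loop up to 142 mm behind; jaw ends 165 mm ahead. Jaws open: 88 mm apart inside, 98 outside, 28 mm high, hollow along x. They balance near the grips and hang level. Grips squeezed to 53 mm: spring holds them, jaws still some 70 mm apart.
Things that resemble listed ones, but are neither listed nor needed, are in the scene too. Leave any orange or turquoise look-alike of the roll alone.

How it is judged:
On the way:
1. the tongs are squeezed on the roll while it is still under the top tier of the rack (contact force between tongs and roll above 1.5 N and value of joint tongs_jaw between 0.1 and 0.26 rad and x of roll_mid in the frame of rack between -0.05 and 0.05 m and height (world z) of roll_mid below 0.09 m), for 0.2 s.
At the end, for the whole second after the job is handed in: The fingers hold the tongs, squeezed on the roll (over 1.5 N, jaw joint 0.10 to 0.26 rad); the roll's centre is over 115 mm high and over 90 mm (x) or 120 mm (y) from the rack's middle, at rest; nothing but the tongs touches the roll, and the tongs do not touch the rack (contact force between tongs and roll above 1.5 N and value of joint tongs_jaw between 0.1 and 0.26 rad and height (world z) of roll_mid above 0.115 m and (x of roll_mid in the frame of rack below -0.09 m or x of roll_mid in the frame of rack above 0.09 m or y of roll_mid in the frame of rack below -0.12 m or y of roll_mid in the frame of rack above 0.12 m) and contact force between the fingers and tongs above 1 N and contact force between each of the arm, the fingers, rack and roll below 0.1 N and contact force between rack and tongs below 0.1 N and linear speed of roll below 0.05 m/s); the arm keeps its last pose, push and grip.
It fails at once if the robot touches the roll with its gripper or arm (contact force between any of the fingers, the arm and roll above 0.5 N).
It fails at once if the roll is dropped or pushed off the lower tier (height (world z) of roll_mid below 0.03 m).
It fails at once if another thing is moved by more than 30 mm (distance of any of top_roll_1, top_roll_2, honey, eggcup, spreader, mug, timer from where it was at the start of the episode above 0.03 m).
It also fails if it takes over 45 s, if anything falls off the work surface, if the arm or the gripper's body presses on something with over 40 N, if the wrist force passes 120 N, or if a joint passes its speed limit or range.

ROBOT

A 7-joint arm with a two-finger parallel gripper is mounted at the origin on a cart in front of the work surface, level with it; the furniture and walls round the work are solid. World frame = base frame: x ahead of the robot, y to its left, z up, the work surface at z = 0. Lengths are in m, angles in rad, forces in N, time in s.
With the tool pointing down it reaches from about 0.35 to 0.9 m from the base axis. Payload 8.1 kg.
Tool frame: the origin (TCP) lies between the finger pads; the fingertips stand 11 mm ahead of it and the grasp point (between the pads) lies 8 mm behind it; z points along the fingers, y is the line along which they close (so a half turn about z gives the same grasp; the last joint's range is limited). The gripper opens to 92 mm and grips with 3 to 60 N. Pads are 19 mm wide; open, the fingers measure 130 mm over their backs; the gripper's body (75 mm by 190 mm) begins 47 mm behind the grasp point.
Start: joints at [1.021, 0.434, 0.025, 1.573, -0.012, 1.134, -0.075], TCP at [0.27, -0.564, 0.238] pointing down, gripper open.
Joint ranges: [-2.62, 2.62], [-0.44, 2.09], [-1.27, 1.32], [0.08, 2.57], [-1.32, 4.46], [0.12, 2], [-2.74, 2.74]. Speed limits (rad/s): [2.22, 2.22, 3.01, 3.01, 3.14, 3.14, 3.14].

INTERFACE

Orientations are given as a rotation vector (axis times angle).
In Python, from cell import observe, get_image, camera_params, sign_off gives the robot as it stands.
- The arm moves only by the shell command python3 -m pendant 'ROWS' [FORCE]. ROWS is JSON, one flat list of numbers, 7 for each row, row after row: the shift along the tool's x, y, z in m, then the turn, a rotation vector about the tool's x, y, z in rad, then the finger opening in m, from 0 to 0.0918. In form: [dx, dy, dz, rx, ry, rz, jaw, dx, dy, dz, rx, ry, rz, jaw, ...]. A call has 1 to 10 rows; each row shifts and turns the commanded pose from where the row before left it, along the tool's axes as they then stand; what a row does not reach is not made up. A row lasts 1/8 s, in which the tool goes at most 62.5 mm and 10.7 degrees, less where a joint would pass 70% of its speed; a pose out of reach is approached as far as the arm can. A call is refused whole if a number of a shift passes 0.0625 or a number of a turn 0.188, either way. A call with a gripper value outside its range is refused whole. The fingers move at their own pace and stop on an object; FORCE is the grip in N (left out, the last holds). Time passes only in rows, so rows that do not move let the fingers close. It gives the time, the measured TCP pose, the force, the opening and the grip force at its end, in the units of the state.
- observe(): the state, without advancing time (a new reading comes with each control period).
- get_image(name): name is "scene" or "top" or "wrist"; returns the picture (384x512x3 uint8, red, green, blue); there is no depth.
- camera_params(name): a dict with "intrinsics" (3x3 intrinsics, pixels), "eye" and "rotation" of the camera in the world; the wrist camera has in their place "T_tool_cam" (4x4, takes a point from camera to tool coordinates, whose origin is the TCP and whose axes are the flange's). Camera axes: x right, y down, z forward; pixel columns grow to the right and rows downward; lengths in m; the calibration is good to about 2 mm. The wrist camera is an equidistant fisheye: a pixel r from the principal point sees the ray r / f radians off the axis. A picture is of the moment at which its call begins: read the wrist's pose just before it. camera_params takes no time and is no camera call.
- sign_off(): hands the job in; it is judged then, once.
The state is a dict: "clock": time; "joints": joint angles; "dq": joint speeds; "joint_efforts": joint torques, N m; "position": TCP position; "ee_rot": TCP orientation; "force": force on the tool from outside, world axes, zero at the start; "ft_torque": the same for the moment, N m; "width": opening from 0.0 (shut) to 1.0 (fully open); "gripper_force": force on a finger pad.
Only numpy, scipy, OpenCV 4.12 (cv2) and the standard library are available. Lean on these libraries where they do the work, as an engineer would, in place of code of your own. Each camera call takes 0.05 s, during which the arm holds its last target. There are 200 camera calls.

## Working session

There is one attempt and no reset: what is moved stays moved. The work goes in short steps, Python scripts to look and compute and a shell command to move; the robot and the scene stay as the last step left them, time stands still between calls to the robot, and variables do not carry over. Pictures are saved under pics/ and viewed, at most 13 in all, crops included, and the job is handed in when it is done.

```bash
mkdir -p pics; ls
python3 - <<'E'
from cell import *
import cv2,numpy as np
for n in("scene","top"):
    cv2.imwrite(f"pics/{n}0.png",get_image(n)[:,:,::-1]);p=camera_params(n);print(n,{k:np.round(v,4).tolist() for k,v in p.items() if k!='name'})
p=camera_params("wrist");print(p)
print(observe())
E
```

```text
pics
scene {'intrinsics': [[486.7656, 0.0, 251.8185], [0.0, 486.7656, 199.9937], [0.0, 0.0, 1.0]], 'eye': [-0.6136, -0.7801, 1.082], 'rotation': [-1.9713, 1.1587, -0.5396]}
top {'intrinsics': [[370.0748, 0.0, 262.2486], [0.0, 370.0748, 185.0964], [0.0, 0.0, 1.0]], 'eye': [0.3767, -0.1362, 1.285], 'rotation': [-2.1713, 2.1761, -0.1014]}
{'intrinsics': array([[297.31863964,   0.        , 258.42365391],
       [  0.        , 297.31863964, 189.6174484 ],
       [  0.        ,   0.        ,   1.        ]]), 'T_tool_cam': array([[-9.16794333e-04, -9.59617556e-01, -2.81306427e-01,
         7.54701770e-02],
       [ 9.99999441e-01, -7.31649455e-04, -7.63189670e-04,
         2.24335228e-04],
       [ 5.26552512e-04, -2.81306969e-01,  9.59617690e-01,
        -1.46392499e-01],
       [ 0.00000000e+00,  0.00000000e+00,  0.00000000e+00,
         1.00000000e+00]])}
{'clock': 0.1, 'joints': array([ 1.0214793 ,  0.43515138,  0.02500098,  1.57395181, -0.0115925 ,
        1.13399949, -0.075069  ]), 'dq': array([-0.00035586, -0.00153791,  0.00046998, -0.00278413,  0.00021041,
       -0.0004153 ,  0.00094319]), 'joint_efforts': array([ 2.66758369e-03, -6.69128180e+01,  9.87446085e-01, -3.15147507e+01,
       -6.06045476e-02,  3.74038378e-02,  1.42745259e-05]), 'position': array([ 0.26976465, -0.56332453,  0.23704596]), 'ee_rot': array([-3.06231290e+00, -6.95504105e-01,  6.91196123e-04]), 'force': array([ 0.32893246,  0.63255205, -0.09578793]), 'ft_torque': array([ 0.02022864, -0.03207405, -0.00529585]), 'gripper_force': 0.0, 'width': 0.9991815851660437}
```

View pics/scene0.png

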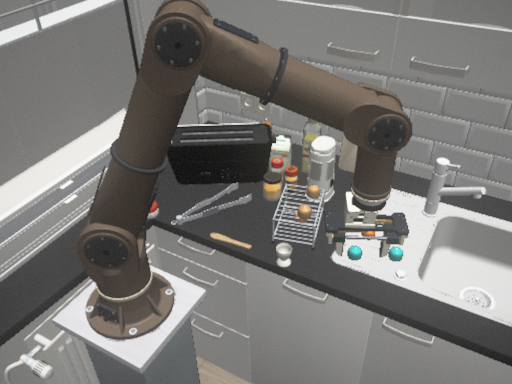

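View pics/top0.png

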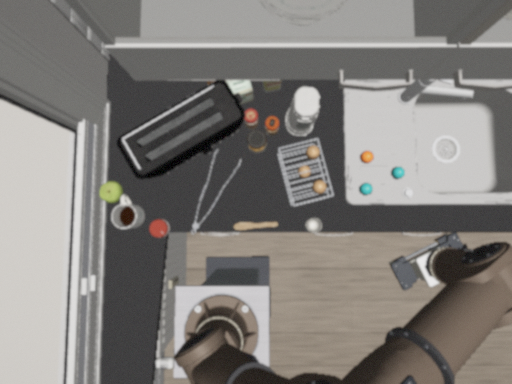

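The scene view shows the rack at about (300,213), with rolls at (314,191) and (304,212). The tongs' pivot is at (178,219) and the jaws point to (238,186)/(250,205).

The top view shows the rack at (305,172), with brown rolls at (313,152), (305,171) and (319,186). The tongs' pivot is at (195,228) and the jaws are at (215,150)/(240,160).

Candidates for the roll, top-view pixels:
- Brown: (305,171), (313,152) and (319,186).
- Orange: (367,157), a decoy.
- Turquoise: (398,172) and (366,189), decoys.

Two brown rolls sit at the rear on the top tier. The remaining one, (305,171), is probably mine. I'll check it in one crop with projections.

```bash
cat > h.py <<'E'
from cell import *
import cv2,numpy as np
from scipy.spatial.transform import Rotation as R
def cam(n):
    p=camera_params(n);return p["intrinsics"],np.array(p["eye"]),R.from_rotvec(p["rotation"]).as_matrix() if np.size(p["rotation"])==3 else np.array(p["rotation"])
def onplane(n,uv,z):
    K,e,M=cam(n);d=M@np.linalg.solve(K,[*uv,1.]);return e+d*(z-e[2])/d[2]
def proj(n,X):
    K,e,M=cam(n);c=K@(M.T@(np.array(X)-e));return c[:2]/c[2]
def wray(uv,T):
    # T: tool pose 4x4
    p=camera_params("wrist");K=p["intrinsics"];C=T@p["T_tool_cam"]
    d=(np.array(uv,float)-K[:2,2])/K[0,0];r=np.hypot(*d)+1e-9
    return C[:3,3],C[:3,:3]@np.array([*(d/r*np.sin(r)),np.cos(r)])
def wproj(X,T):
    p=camera_params("wrist");K=p["intrinsics"];C=T@p["T_tool_cam"]
    c=C[:3,:3].T@(np.array(X)-C[:3,3]);t=np.arctan2(np.hypot(c[0],c[1]),c[2]);return K[:2,2]+K[0,0]*t*c[:2]/np.hypot(c[0],c[1])
def wplane(uv,T,z):
    e,d=wray(uv,T);return e+d*(z-e[2])/d[2]
def pose():
    o=observe();T=np.eye(4);T[:3,:3]=R.from_rotvec(o["ee_rot"]).as_matrix();T[:3,3]=o["position"];return T
def wshot(name):
    T=pose();im=get_image("wrist");cv2.imwrite(f"pics/{name}.png",im[:,:,::-1]);np.save(f"pics/{name}.npy",T);return im,T
def move(T,target):
    D=np.linalg.inv(T)@target;return D[:3,3],R.from_matrix(D[:3,:3]).as_rotvec()
E
python3 - <<'E'
from h import *
np.set_printoptions(precision=4,suppress=True)
im=cv2.imread("pics/top0.png");s=cv2.imread("pics/scene0.png")
for i,(img,n,x0,x1,y0,y1) in enumerate([(im,"top",270,345,130,215),(s,"scene",265,345,170,255)]):
    h=cv2.cvtColor(img,cv2.COLOR_BGR2HSV);m=((h[...,0]<22)&(h[...,1]>90)&(h[...,2]>80)).astype(np.uint8)
    k,l,st,c=cv2.connectedComponentsWithStats(m)
    for j in range(1,k):
        if st[j,4]>15 and x0<c[j,0]<x1 and y0<c[j,1]<y1: print(n,c[j],st[j],onplane(n,c[j],.12)[:2],onplane(n,c[j],.041)[:2])
for p in [(195,228),(215,151),(240,160),(257,141),(272,124),(278,148),(318,139),(332,194),(289,205)]: print(p,onplane("top",p,.1 if p[0]>275 else .02)[:2])
# predict scene pix of top-view rolls for both heights
for p in [(313,152),(305,171),(319,186)]:
    print(p,[proj("scene",onplane("top",p,z)) for z in(.12,.041)])
a=cv2.resize(im[130:220,260:350],None,fx=4.4,fy=4.4,interpolation=cv2.INTER_CUBIC)
b=cv2.resize(s[170:260,255:345],None,fx=4.4,fy=4.4,interpolation=cv2.INTER_CUBIC)
cv2.imwrite("pics/crop0.png",np.hstack([a,b]))
E
```

```text
top [310.52 153.16] [307 147  12  12  50] [ 0.5875 -0.2905] [ 0.6018 -0.301 ]
top [316.9434 186.0943] [313 180  10  13  53] [ 0.482  -0.3093] [ 0.4892 -0.3211]
scene [291.0747 173.2931] [285 165  13  20 174] [ 0.6478 -0.1899] [ 0.7514 -0.1415]
scene [272.0309 189.3454] [264 183  17  15 194] [ 0.5345 -0.1754] [ 0.6288 -0.1257]
scene [313.2917 191.275 ] [308 185  12  13 120] [ 0.5887 -0.3   ] [ 0.6874 -0.2606]
scene [303.8538 211.7692] [295 205  16  14 130] [ 0.4773 -0.3178] [ 0.5669 -0.2798]
(195, 228) [0.3491 0.0923]
(215, 151) [0.6139 0.0269]
(240, 160) [ 0.5822 -0.0598]
(257, 141) [ 0.6487 -0.1186]
(272, 124) [ 0.7088 -0.1709]
(278, 148) [ 0.6083 -0.1879]
(318, 139) [ 0.6377 -0.3182]
(332, 194) [ 0.4583 -0.3602]
(289, 205) [ 0.4233 -0.2219]
(313, 152) [array([313.1791, 190.7373]), array([316.6471, 208.0055])]
(305, 171) [array([297.9352, 198.4289]), array([300.9586, 216.3067])]
(319, 186) [array([303.9714, 210.6914]), array([307.3088, 229.6078])]
```

View pics/crop0.png

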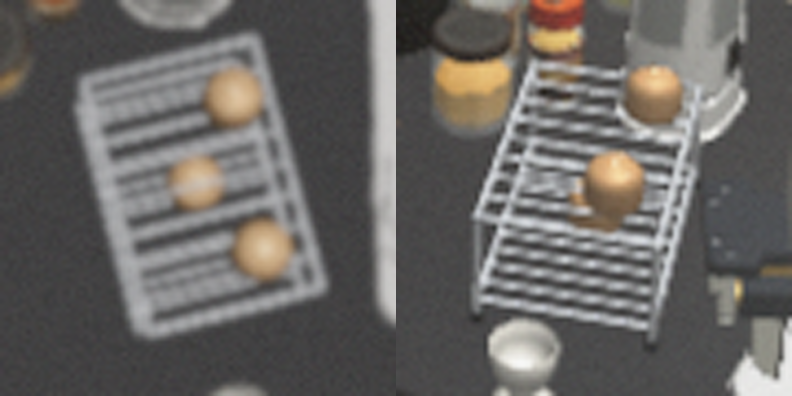

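The crop shows the middle roll at about (304,172) top-view, with the upper bars running over it. So it lies on the lower tier, and it is occluded in the scene view behind the top roll. The other two are on the top tier. Next I'll work out the geometry.

Run:
```python
from h import *
np.set_printoptions(precision=4,suppress=True)
c=[onplane("top",(260+a/4.4-.4,130+b/4.4-.4),.1)[:2] for a,b in [(82,85),(258,40),(323,288),(145,330)]]
c=np.array(c);print(c,[np.linalg.norm(c[i]-c[i-1]) for i in range(4)])
mid=c.mean(0);yr=(c[0]-c[3]+c[1]-c[2]);yr/=np.linalg.norm(yr);xr=np.array([yr[1],-yr[0]]);print("mid",mid,"xr",xr,np.degrees(np.arctan2(xr[1],xr[0])))
roll=onplane("top",(260+195/4.4-.4,130+183/4.4-.4),.045)[:2];d=roll-mid;print("roll",roll,"inrack",d@xr,d@yr)
print("grip target",roll-.14*xr)
honey=onplane("scene",(272,178),.086)[:2];print("honey",honey,onplane("top",(257,133),.086)[:2])
h=honey-(roll-.14*xr);print("honey rel grip",h@xr,h@yr)
T=pose();print(T[:3,:3])
im=cv2.imread("pics/top0.png")
a=cv2.resize(im[140:245,180:260],None,fx=5.5,fy=5.5,interpolation=cv2.INTER_CUBIC);cv2.imwrite("pics/crop1.png",a)
```

```text
[[ 0.6053 -0.1886]
 [ 0.6387 -0.319 ]
 [ 0.4549 -0.3634]
 [ 0.4245 -0.2333]] [np.float64(0.18617245293831658), np.float64(0.13460065032847907), np.float64(0.18914089668819348), np.float64(0.13356638913981442)]
mid [ 0.5308 -0.2761] xr [ 0.2374 -0.9714] -76.26692044896713
roll [ 0.5394 -0.2773] inrack 0.0032299317463721734 0.008057299004301851
grip target [ 0.5062 -0.1413]
honey [ 0.6347 -0.1224] [ 0.6613 -0.1195]
honey rel grip 0.012131123078526403 0.12928369746352145
[[ 0.9019  0.432  -0.0007]
 [ 0.432  -0.9019  0.0012]
 [-0.0001 -0.0014 -1.    ]]
```

View pics/crop1.png

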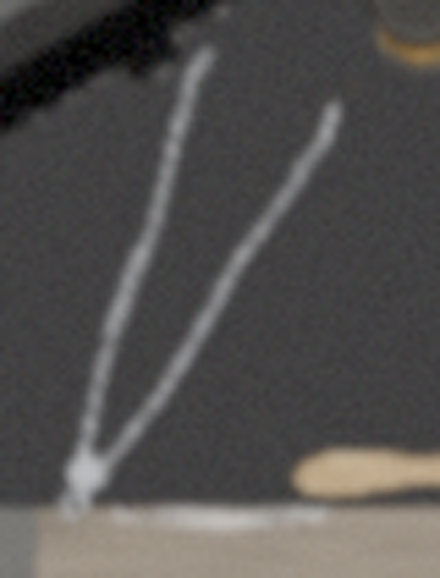

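The crop shows the pivot at (87,470), the jaw tips at (205,55) and (333,108), and a grip section mid-arm.

```bash
cat >> h.py <<'E'
def mk(x,y,z,yaw):
    T=np.eye(4);c,s=np.cos(yaw),np.sin(yaw);T[:3,:3]=np.array([[c,s,0],[s,-c,0],[0,0,-1]]);T[:3,3]=x,y,z;return T
def plan(T,tg,n):
    """n rows: straight line in world, equal turns; prints tool-axis rows"""
    rv=R.from_matrix(T[:3,:3].T@tg[:3,:3]).as_rotvec();dp=(tg[:3,3]-T[:3,3])/n;M=T[:3,:3]
    for i in range(n):
        print(np.round(M.T@dp,4).tolist(),np.round(rv/n,4).tolist());M=M@R.from_rotvec(rv/n).as_matrix()
E
python3 - <<'E'
from h import *
np.set_printoptions(precision=4,suppress=True)
P,A,B=[onplane("top",(180+a/5.5-.4,140+b/5.5-.4),.024)[:2] for a,b in[(87,470),(205,55),(333,108)]]
J=(A+B)/2;x=J-P;print(P,A,B,np.linalg.norm(x),np.linalg.norm(A-B));x/=np.linalg.norm(x)
th=np.arctan2(x[1],x[0]);g=P+.11*x;print("grip",g,np.degrees(th),th)
plan(pose(),mk(g[0],g[1],.25,th+np.pi),13)
E
```

```text
[0.3591 0.0903] [0.618 0.02 ] [ 0.5842 -0.0605] 0.26607955104970904 0.08729856095059456
grip [0.4591 0.0446] -24.54943713466135 -0.4284685075112031
[0.0333, -0.0359, -0.001] [-0.0001, -0.0001, -0.1743]
[0.0391, -0.0296, -0.001] [-0.0001, -0.0001, -0.1743]
[0.0436, -0.0223, -0.001] [-0.0001, -0.0001, -0.1743]
[0.0468, -0.0144, -0.001] [-0.0001, -0.0001, -0.1743]
[0.0486, -0.0061, -0.001] [-0.0001, -0.0001, -0.1743]
[0.0489, 0.0024, -0.001] [-0.0001, -0.0001, -0.1743]
[0.0478, 0.0109, -0.001] [-0.0001, -0.0001, -0.1743]
[0.0451, 0.019, -0.001] [-0.0001, -0.0001, -0.1743]
[0.0412, 0.0265, -0.001] [-0.0001, -0.0001, -0.1743]
[0.0359, 0.0333, -0.001] [-0.0001, -0.0001, -0.1743]
[0.0296, 0.039, -0.001] [-0.0001, -0.0001, -0.1743]
[0.0224, 0.0436, -0.001] [-0.0001, -0.0001, -0.1743]
[0.0145, 0.0468, -0.001] [-0.0001, -0.0001, -0.1743]
```

```bash
python3 -m pendant '[0.033,-0.036,-0.006,0,0,-0.174,0.0918, 0.039,-0.03,-0.006,0,0,-0.174,0.0918, 0.044,-0.022,-0.006,0,0,-0.174,0.0918, 0.047,-0.014,-0.006,0,0,-0.174,0.0918, 0.049,-0.006,0,0,0,-0.174,0.0918, 0.049,0.002,0,0,0,-0.174,0.0918, 0.048,0.011,0,0,0,-0.174,0.0918]'
python3 - <<'E'
from h import *
o=observe();print(o["joints"])
plan(pose(),mk(.4591,.0446,.25,np.pi-.4285),7)
E
```

```text
clock: 0.98
position: [0.3727, -0.2338, 0.2616]
ee_rot: [-2.108, -2.329, 0.0]
force: [1.3, 1.0, -0.2]
width: 1.001
gripper_force: 0.0
[ 0.76964482  0.13709681 -0.36816593  1.93698282  0.05606455  1.07738764
  0.47754286]
[0.0384, 0.0162, 0.0017] [-0.0, -0.0, -0.149]
[0.0355, 0.0217, 0.0017] [-0.0, -0.0, -0.149]
[0.0319, 0.0268, 0.0017] [-0.0, -0.0, -0.149]
[0.0276, 0.0312, 0.0017] [-0.0, -0.0, -0.149]
[0.0226, 0.035, 0.0017] [-0.0, -0.0, -0.149]
[0.0172, 0.0379, 0.0017] [-0.0, -0.0, -0.149]
[0.0114, 0.0401, 0.0017] [-0.0, -0.0, -0.149]
```

```bash
python3 -m pendant '[0.038,0.016,0,0,0,-0.149,0.0918, 0.036,0.022,0,0,0,-0.149,0.0918, 0.032,0.027,0,0,0,-0.149,0.0918, 0.028,0.031,0,0,0,-0.149,0.0918, 0.023,0.035,0,0,0,-0.149,0.0918, 0.017,0.038,0,0,0,-0.149,0.0918, 0.011,0.04,0,0,0,-0.149,0.0918, 0,0,0,0,0,0,0.0918, 0,0,0,0,0,0,0.0918]'
python3 - <<'E'
from h import *
o=observe();print(o["joints"],o["position"])
im,T=wshot("w1")
for n,X in dict(grip=[.459,.0446,.02],piv=[.3591,.0903,.02],A=[.618,.02,.02],B=[.5842,-.0605,.02]).items(): print(n,wproj(X,T))
E
```

```text
clock: 2.1
position: [0.4602, 0.0424, 0.2613]
ee_rot: [-0.678, -3.067, 0.001]
force: [0.8, 0.0, -0.4]
width: 0.995
gripper_force: 0.0
[ 0.39559362  0.22401286 -0.70942121  1.87220003  0.16288474  1.10473619
  0.76025018] [0.46018257 0.04241865 0.26132773]
grip [260.06799925 161.28010187]
piv [259.51001327  77.80290933]
A [289.72554457 263.28403085]
B [231.7671129  265.24930106]
```

View pics/w1.png

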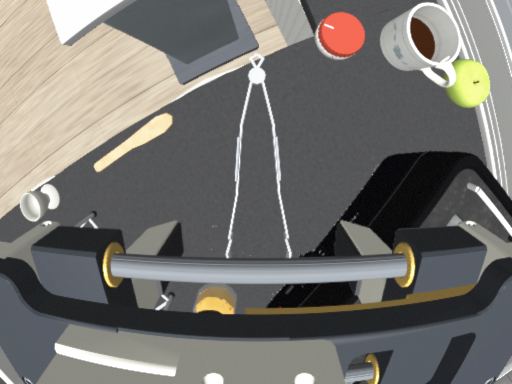

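The wrist view shows the pivot at (257,76) and the arms running down to (229,256) and (290,256). The grey grips are at about (238,158) and (277,158). This agrees with the estimate to within 2 px.

Run:
```python
from h import *
np.set_printoptions(precision=4,suppress=True)
T=np.load("pics/w1.npy")
P=wplane((257,76),T,.028);J=(wplane((229,256),T,.028)+wplane((290,256),T,.028))/2
G1=wplane((238,158),T,.028);G2=wplane((277,158),T,.028);print(P,J,G1,G2,np.linalg.norm(G1-G2))
x=(J-P)[:2];x/=np.linalg.norm(x);g=P[:2]+.11*x;th=np.arctan2(x[1],x[0]);print(g,(G1+G2)/2,th,np.degrees(th))
plan(pose(),mk(*g,.013,np.pi+th),6)
```

```text
[0.3563 0.0881 0.028 ] [ 0.5833 -0.014   0.028 ] [0.4415 0.0211 0.028 ] [0.4629 0.067  0.028 ] 0.050586599645416036
[0.4566 0.043 ] [0.4522 0.044  0.028 ] -0.4227400965404217 -24.221223362719137
[0.0006, -0.0001, 0.0414] [-0.0002, -0.0001, -0.0022]
[0.0006, -0.0001, 0.0414] [-0.0002, -0.0001, -0.0022]
[0.0006, -0.0001, 0.0414] [-0.0002, -0.0001, -0.0022]
[0.0006, -0.0001, 0.0414] [-0.0002, -0.0001, -0.0022]
[0.0006, -0.0001, 0.0414] [-0.0002, -0.0001, -0.0022]
[0.0006, -0.0001, 0.0414] [-0.0002, -0.0001, -0.0022]
```

```bash
python3 -m pendant '[0.003,0,0.05,0,0,-0.013,0.0918, 0,0,0.055,0,0,0,0.0918, 0,0,0.055,0,0,0,0.0918, 0,0,0.05,0,0,0,0.0918, 0,0,0.027,0,0,0,0.0918, 0,0,0.01,0,0,0,0.0918, 0,0,0,0,0,0,0.0918]' 15; python3 -m pendant '[0,0,0,0,0,0,0.053, 0,0,0,0,0,0,0.053, 0,0,0,0,0,0,0.053, 0,0,0,0,0,0,0.053, 0,0,0,0,0,0,0.053]' 15
```

```text
clock: 3.02
position: [0.4578, 0.0437, 0.0149]
ee_rot: [-0.658, -3.072, 0.001]
force: [-0.5, -0.0, 0.4]
width: 1.001
gripper_force: 0.0
clock: 3.65
position: [0.4581, 0.0443, 0.015]
ee_rot: [0.656, 3.072, 0.0]
force: [0.4, -1.3, 5.8]
width: 0.585
gripper_force: 6.8
```

```bash
python3 -m pendant '[0,0,-0.01,0,0,0,0.053, 0,0,-0.02,0,0,0,0.053, 0,0,-0.03,0,0,0,0.053, 0,0,-0.04,0,0,0,0.053, 0,0,-0.03,0,0,0,0.053, 0,0,-0.01,0,0,0,0.053, 0,0,0,0,0,0,0.053]'
python3 - <<'E'
from h import *
plan(pose(),mk(.480,-.034,.155,np.pi-np.radians(76.3)),6)
im,T=wshot("w2")
im=get_image("top");
cv2.imwrite("pics/c2.png",np.hstack([cv2.resize(cv2.imread("pics/w2.png"),(512,384)),cv2.resize(im[120:245,180:274,::-1],(288,384))]))
E
```

```text
clock: 4.53
position: [0.4578, 0.0442, 0.1548]
ee_rot: [0.657, 3.072, -0.0]
force: [0.9, 0.4, -2.1]
width: 0.58
gripper_force: 5.0
[-0.0087, -0.0104, -0.0] [0.0001, 0.0001, 0.1517]
[-0.0102, -0.0089, -0.0] [0.0001, 0.0001, 0.1517]
[-0.0114, -0.0073, -0.0] [0.0001, 0.0001, 0.1517]
[-0.0124, -0.0055, -0.0] [0.0001, 0.0001, 0.1517]
[-0.0131, -0.0036, -0.0] [0.0001, 0.0001, 0.1517]
[-0.0135, -0.0015, -0.0] [0.0001, 0.0001, 0.1517]
```

View pics/c2.png

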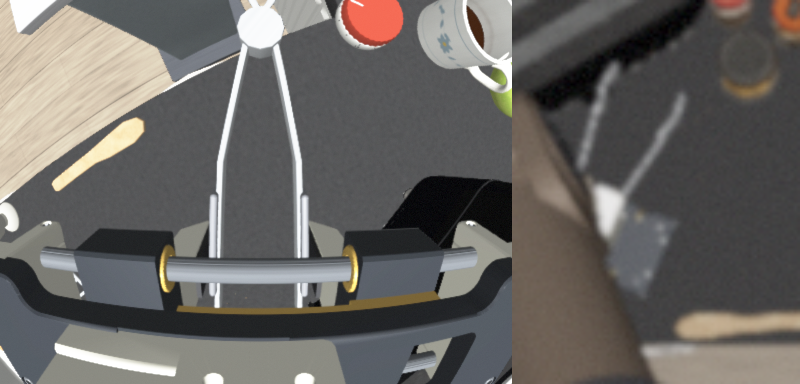

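The tongs are held and centred: the pivot is at (260,28), and both grips lie between the pads. In the top crop the jaws are visible ahead of the hand. Now I'll turn to the rack heading.

```bash
python3 -m pendant '[-0.006,-0.008,0,0,0,0.11,0.053, -0.007,-0.007,0,0,0,0.12,0.053, -0.008,-0.006,0,0,0,0.12,0.053, -0.009,-0.005,0,0,0,0.12,0.053, -0.009,-0.004,0,0,0,0.12,0.053, -0.01,-0.003,0,0,0,0.12,0.053, -0.01,-0.002,0,0,0,0.11,0.053, -0.01,-0.001,0,0,0,0.09,0.053, 0,0,0,0,0,0,0.053, 0,0,0,0,0,0,0.053]'
python3 - <<'E'
from h import *
np.set_printoptions(precision=4,suppress=True)
T=pose();print(T[:3,3],np.degrees(np.arctan2(T[1,0],T[0,0])))
a=get_image("top")[:,:,::-1];b=get_image("scene")[:,:,::-1];cv2.imwrite("pics/t3.png",a);cv2.imwrite("pics/s3.png",b)
h=-T[:3,0];g=T[:3,3]+[0,0,-.0]
for s in(-1,1):
    X=g+.165*h+s*.04*T[:3,1];print(X,proj("top",X),proj("scene",X))
cv2.imwrite("pics/c3.png",np.hstack([cv2.resize(a[110:230,220:340],(400,400)),cv2.resize(b[130:250,200:320],(400,400))]))
E
```

```text
clock: 5.88
position: [0.4778, -0.0332, 0.154]
ee_rot: [-1.936, -2.473, 0.001]
force: [0.2, 0.5, -0.9]
width: 0.578
gripper_force: 5.0
[ 0.4778 -0.0332  0.154 ] 103.891945342909
[ 0.4786 -0.203   0.154 ] [283.9265 186.291 ] [271.4909 192.4477]
[ 0.5562 -0.1838  0.1539] [277.5132 161.2644] [277.3827 178.3299]
```

View pics/c3.png

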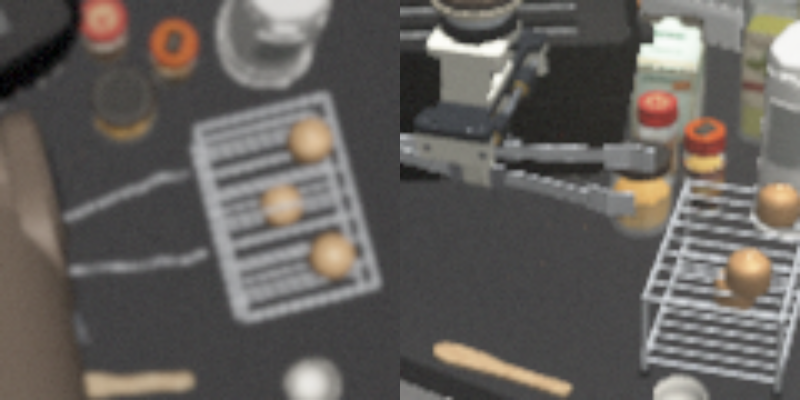

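The jaw tips match the predicted pixels in both views (top (276,163)/(282,186), scene (278,177)/(269,191)), so the tongs hang level. They are aimed at the roll with about 1 mm lateral error. I'll lower them to z≈42 mm in front of the rack, then go in.

```bash
python3 -m pendant '[0,0,0.02,0,0,0,0.053, 0,0,0.03,0,0,0,0.053, 0,0,0.03,0,0,0,0.053, 0,0,0.022,0,0,0,0.053, 0,0,0.01,0,0,0,0.053, 0,0,0,0,0,0,0.053, 0,0,0,0,0,0,0.053]'
python3 - <<'E'
from h import *
np.set_printoptions(precision=4,suppress=True)
T=pose();h=-T[:3,0];d=np.array([.5394,-.2773])-T[:2,3];print(T[:3,3],"ahead",d@h[:2],"lat y",d@T[:2,1])
a=get_image("top")[:,:,::-1];b=get_image("scene")[:,:,::-1]
cv2.imwrite("pics/c4.png",np.hstack([cv2.resize(a[110:230,220:340],(400,400),interpolation=2),cv2.resize(b[150:250,230:330],(400,400),interpolation=2)]))
E
```

```text
clock: 6.85
position: [0.4789, -0.0336, 0.0435]
ee_rot: [1.939, 2.471, 0.001]
force: [-0.0, 0.2, -1.7]
width: 0.583
gripper_force: 5.0
[ 0.4789 -0.0336  0.0435] ahead 0.2511091062028962 lat y 0.0008254550966120155
```

View pics/c4.png

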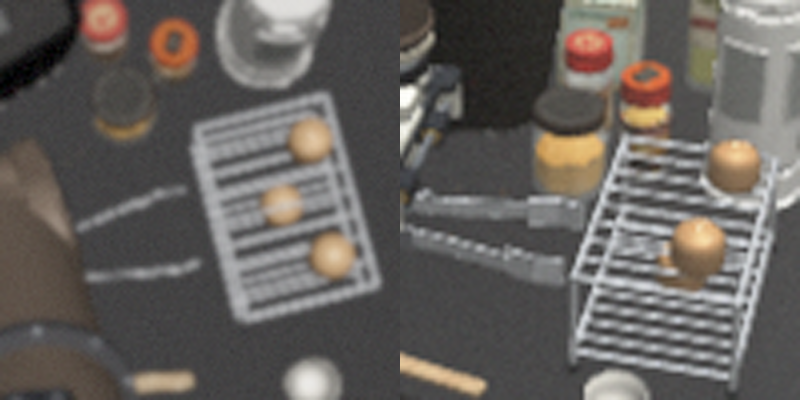

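The jaws are level in front of the rack. In the top crop the tip midpoint (190,228) plus the heading leads straight to the roll at (282,205). I'll advance about 113 mm.

```bash
python3 -m pendant '[-0.01,0,0,0,0,0,0.053, -0.018,0,0,0,0,0,0.053, -0.02,0.001,0,0,0,0,0.053, -0.02,0,0,0,0,0,0.053, -0.02,0,0,0,0,0,0.053, -0.016,0,0,0,0,0,0.053, -0.008,0,0,0,0,0,0.053, 0,0,0,0,0,0,0.053, 0,0,0,0,0,0,0.053]'
python3 - <<'E'
from h import *
np.set_printoptions(precision=4,suppress=True)
T=pose();h=-T[:3,0];d=np.array([.5394,-.2773])-T[:2,3];print(T[:3,3],"ahead",d@h[:2],"lat y",d@T[:2,1])
a=get_image("top")[:,:,::-1];b=get_image("scene")[:,:,::-1]
cv2.imwrite("pics/c5.png",np.hstack([cv2.resize(a[130:230,240:340],(400,400),interpolation=2),cv2.resize(b[150:250,240:340],(400,400),interpolation=2)]))
E
```

```text
clock: 8.07
position: [0.5058, -0.1415, 0.0427]
ee_rot: [-1.938, -2.472, -0.0]
force: [0.3, -0.2, -0.9]
width: 0.579
gripper_force: 5.0
[ 0.5058 -0.1415  0.0427] ahead 0.1399458680977764 lat y 0.00026365987311048925
```

View pics/c5.png

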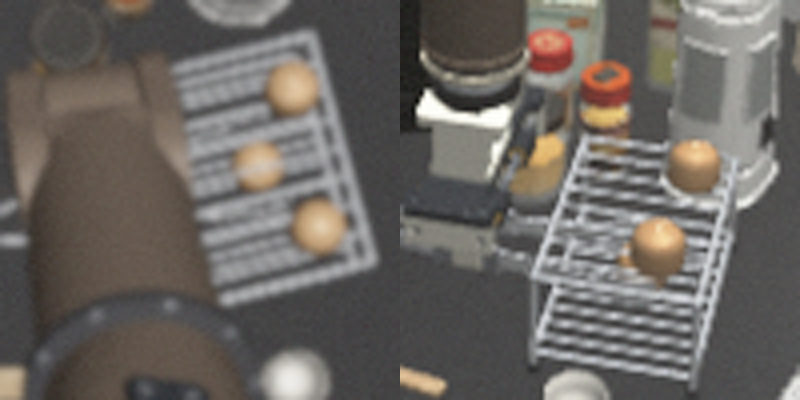

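The roll at crop (258,163) is undisturbed, nothing has been contacted, and the jaws are on either side of it. Now I'll squeeze.

```bash
python3 -m pendant '[-0.003,0,0,0,0,0,0.05, 0,0,0,0,0,0,0.046, 0,0,0,0,0,0,0.042, 0,0,0,0,0,0,0.038, 0,0,0,0,0,0,0.034, 0,0,0,0,0,0,0.03, 0,0,0,0,0,0,0.03, 0,0,0,0,0,0,0.03, 0,0,0,0,0,0,0.03]' 25
python3 - <<'E'
from h import *
print(observe()["width"]*.0918)
E
```

```text
clock: 9.3
position: [0.5066, -0.1452, 0.0427]
ee_rot: [1.94, 2.471, -0.0]
force: [-0.2, 0.1, -1.3]
width: 0.408
gripper_force: 25.0
0.037464113469343564
```

The width is 37.5 mm at 25 N, so the tongs are closed on the roll. I'll lift slightly and draw it out.

```bash
python3 -m pendant '[0,0,-0.004,0,0,0,0.03, 0,0,-0.006,0,0,0,0.03, 0,0,-0.004,0,0,0,0.03, 0,0,0,0,0,0,0.03, 0.006,0,0,0,0,0,0.03, 0.012,0,0,0,0,0,0.03, 0.016,0,0,0,0,0,0.03, 0.016,0,0,0,0,0,0.03, 0.016,0,0,0,0,0,0.03, 0.016,0,0,0,0,0,0.03]' 28;python3 -m pendant '[0.016,0,0,0,0,0,0.03, 0.016,0,0,0,0,0,0.03, 0.016,0,0,0,0,0,0.03, 0.008,0,0,0,0,0,0.03, 0.003,0,0,0,0,0,0.03, 0,0,0,0,0,0,0.03]'
python3 - <<'E'
from h import *
a=get_image("top")[:,:,::-1];b=get_image("scene")[:,:,::-1]
cv2.imwrite("pics/c6.png",np.hstack([cv2.resize(a[110:230,220:340],(400,400),interpolation=2),cv2.resize(b[150:250,230:330],(400,400),interpolation=2)]))
E
```

```text
clock: 10.55
position: [0.4868, -0.0642, 0.0568]
ee_rot: [1.939, 2.472, 0.0]
force: [0.5, -0.9, -1.8]
width: 0.409
gripper_force: 28.0
clock: 11.3
position: [0.4731, -0.0085, 0.0567]
ee_rot: [1.94, 2.471, -0.0]
force: [-1.1, 0.1, -1.1]
width: 0.408
gripper_force: 28.0
```

View pics/c6.png

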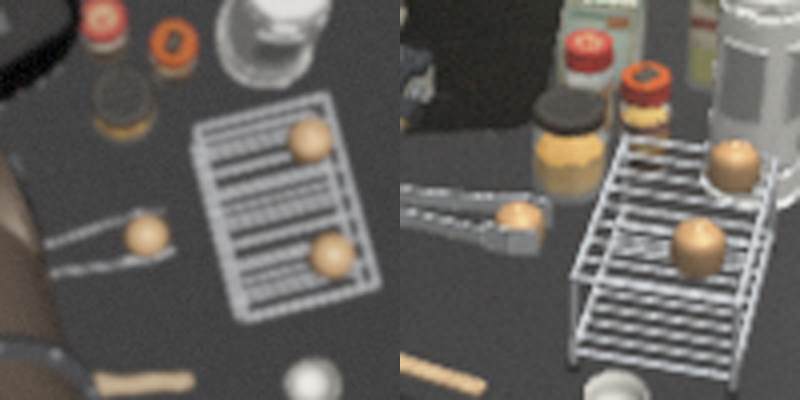

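The roll is out, clamped between the jaws at top-crop (147,235), and both top rolls are still in place. Now I'll lift it to about 0.17 m.

```bash
python3 -m pendant '[0,0,-0.008,0,0,0,0.03, 0,0,-0.016,0,0,0,0.03, 0,0,-0.02,0,0,0,0.03, 0,0,-0.02,0,0,0,0.03, 0,0,-0.02,0,0,0,0.03, 0,0,-0.016,0,0,0,0.03, 0,0,-0.01,0,0,0,0.03, 0,0,-0.004,0,0,0,0.03, 0,0,0,0,0,0,0.03, 0,0,0,0,0,0,0.03]'
python3 - <<'E'
from h import *
a=get_image("top")[:,:,::-1];b=get_image("scene")[:,:,::-1]
cv2.imwrite("pics/c7.png",np.hstack([cv2.resize(a[110:230,220:340],(400,400),interpolation=2),cv2.resize(b[120:240,210:330],(400,400),interpolation=2)]))
T=pose();print(proj("scene",T[:3,3]-.14*T[:3,0]),proj("top",T[:3,3]-.14*T[:3,0]))
E
```

```text
clock: 12.65
position: [0.4727, -0.0083, 0.1702]
ee_rot: [-1.939, -2.471, 0.001]
force: [-0.7, 0.6, -2.3]
width: 0.407
gripper_force: 28.0
[259.44226142 178.82677969] [264.80366389 176.82630405]
```

View pics/c7.png

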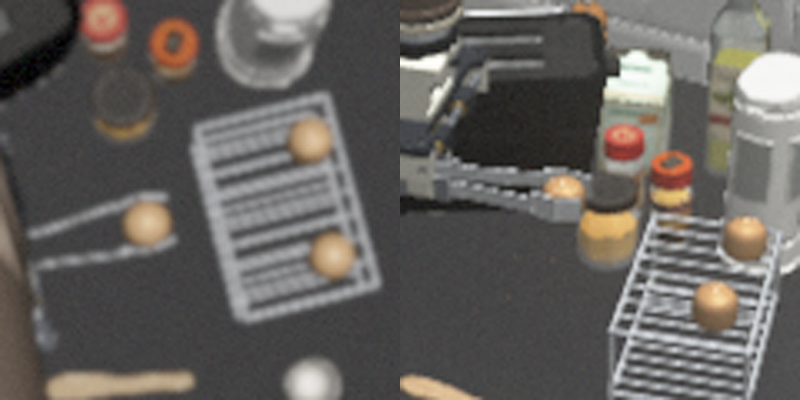

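The roll is clamped in the jaws at scene (259,176), which matches z≈0.17 m and is well clear of the rack. I'm handing in.

```bash
python3 -c "from cell import sign_off;print(sign_off())"
```

```text
the job is handed in; nothing more can be done
None
```

I drew the roll out from under the top tier and handed the job in at about 13 s, with it clamped in the tongs' jaws about 0.17 m up and clear of the rack; no verdict was returned.

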